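Tip the spice refill carton flat on the cutting board

TASK

The spice refill carton has to lie flat on the cutting board, ready to be slit open. First slide the egg cup aside on the board, upright, out of the carton's way; then push the standing carton over with a fingertip near its top, so that it falls towards the middle of the board and lies on its broad face, wholly inside the board's groove and touching neither the egg cup nor the jar. Use only light pushes, without gripping or lifting anything, and leave the jar on the board and everything else on the counter where it is.

Things in the scene. Friction and masses are not known exactly. Their poses are not given: they have to be found in the camera images.
- board: Wooden cutting board, fixed on the counter, 300 mm (its x) by 450 mm (its y), 15 mm thick; origin at the centre of its underside, z up. A juice groove 8 mm wide, too shallow to matter, runs round it: its inner edge is a rectangle reaching 128 mm from the centre in x and 203 mm in y. The long side lies roughly left-right before the robot.
- carton: Closed refill carton, a rigid box 40 mm thick (its x, normal to the broad faces), 75 mm wide (y), 150 mm tall (z), 0.16 to 0.26 kg. Stands on the board near its left or right end, a broad face (+x or -x) turned to the board's middle. Origin at the centre of its underside. Pushed near the top it tips about its lower edge without sliding, and falls by itself beyond 15 degrees.
- carton_foot_left (a point): Lower corner of the carton, on the +y side, halfway through the thickness: (0, 37.5, 0) mm in the carton's frame.
- carton_foot_right (a point): Lower corner of the carton, on the -y side: (0, -37.5, 0) mm in the carton's frame.
- carton_top_left (a point): Upper corner of the carton, on the +y side: (0, 37.5, 150) mm in the carton's frame.
- carton_top_right (a point): Upper corner of the carton, on the -y side: (0, -37.5, 150) mm in the carton's frame.
- egg_cup: Empty plastic egg cup, 40 g, standing about the middle of the board, where the carton would fall: a flat round foot 62 mm across and 8 mm high carrying an upright round cup 48 mm across (wall 3 mm), 50 mm high in all. Origin at the centre of its underside, z up. Slides upright when the cup is pushed low, just above the foot.
- jar_board: Empty glass spice jar with a cap, 44 mm across and 100 mm high, 0.12 kg, standing on the board near the short end opposite the carton; to be left alone. Origin at the centre of its underside.
- jar_a: Bystander: a like jar, standing on the round black turntable (240 mm across, deck 30 mm high) left of the board. Origin at the centre of its underside.
- jar_b: Bystander: the second jar on the turntable, the same.
- strainer: Bystander: steel tea strainer lying mouth down right of the board, bowl 72 mm across and 29 mm high, wire handle out to 140 mm along its -x. Origin under the bowl's centre.
- mug: Bystander: white mug, 80 mm across and 90 mm high, standing right of the board. Origin at the centre of its underside.
- spoon: Bystander: teaspoon 140 mm long lying on the counter near the robot, to its left. Origin on its underside near the middle.
There are look-alikes about, which are no part of the job. Of the things that look like the egg_cup, the smaller one is meant.

How it is judged:
On the way, in this order (a step that is already met when the one before it is completed fails the run):
1. the egg cup is out of the strip where the carton will lie, upright, while the carton still stands ((y of egg_cup in the frame of carton above 0.066 m or y of egg_cup in the frame of carton below -0.066 m or x of egg_cup in the frame of carton above 0.195 m or x of egg_cup in the frame of carton below -0.195 m) and angle between carton's own z axis and vertical below 0.1 rad and angle between egg_cup's own z axis and vertical below 0.12 rad), for 0.2 s.
2. the carton lies on a broad face ((angle between carton's own x axis and vertical below 0.12 rad or angle between carton's own x axis and vertical above 3.0216 rad)), for 0.2 s.
At the end, for the whole second after the job is handed in: The carton lies at rest on one of its broad faces (within 7 degrees) on the board, all four of its corners inside the middle of the groove (132 mm and 207 mm from the board's centre along its sides); the egg cup stands upright on the board; the jar on the board stands within 15 mm of where it was ((angle between carton's own x axis and vertical below 0.12 rad or angle between carton's own x axis and vertical above 3.0216 rad) and x of carton_foot_left in the frame of board between -0.132 and 0.132 m and y of carton_foot_left in the frame of board between -0.207 and 0.207 m and z of each of carton_foot_left, carton_foot_right, carton_top_left, carton_top_right in the frame of board below 0.045 m and x of carton_foot_right in the frame of board between -0.132 and 0.132 m and y of carton_foot_right in the frame of board between -0.207 and 0.207 m and x of carton_top_left in the frame of board between -0.132 and 0.132 m and y of carton_top_left in the frame of board between -0.207 and 0.207 m and x of carton_top_right in the frame of board between -0.132 and 0.132 m and y of carton_top_right in the frame of board between -0.207 and 0.207 m and linear speed of each of carton, egg_cup below 0.02 m/s and angle between egg_cup's own z axis and vertical below 0.12 rad and z of egg_cup in the frame of board between 0.01 and 0.022 m and distance of jar_board from where it was at the start of the episode below 0.015 m and angle between jar_board's own z axis and vertical below 0.1 rad); the robot touches nothing.
It fails at once if the carton or the egg cup is lifted: the carton's foot end more than 60 mm above the counter, or the egg cup 12 mm off the board (height (world z) of each of carton_foot_left, carton_foot_right above 0.06 m or height (world z) of egg_cup above 0.027 m).
It fails at once if the fingers grip or ram the carton or the egg cup (more than 15 N) (contact force between the fingers and carton above 15 N or contact force between the fingers and egg_cup above 15 N).
It fails at once if the egg cup is knocked over (angle between egg_cup's own z axis and vertical above 0.5 rad).
It fails at once if the carton strikes the egg cup or the jar on the board (contact force between carton and egg_cup above 0.3 N or contact force between carton and jar_board above 0.3 N).
It fails at once if a bystander is disturbed: the jar on the board moved 15 mm or tipped, or a jar on the turntable, the strainer, the mug or the spoon moved 25 mm (distance of jar_board from where it was at the start of the episode above 0.015 m or angle between jar_board's own z axis and vertical above 0.3 rad or distance of any of jar_a, jar_b, strainer, mug, spoon from where it was at the start of the episode above 0.025 m).
It also fails if it takes over 40 s, if anything falls off the work surface, if the arm or the gripper's body presses on something with over 40 N, if the wrist force passes 120 N, or if a joint passes its speed limit or range.

ROBOT

A 7-joint arm with a two-finger parallel gripper is mounted at the origin on the work surface. World frame = base frame: x ahead of the robot, y to its left, z up, the work surface at z = 0. Lengths are in m, angles in rad, forces in N, time in s.
With the tool pointing down it reaches from about 0.4 to 0.9 m from the base axis. Payload 5.5 kg.
Tool frame: the origin (TCP) lies midway between the tips of the shut fingers; the grasp point (between the pads) lies 19 mm behind it; x points along the fingers, y is the direction in which the jaws open and shut, and the axes are right-handed (so a half turn about x gives the same grasp; the last joint's range is limited). The gripper opens to 85 mm and grips with 20 to 120 N. Pads are 22 mm wide; open, the fingers measure 114 mm over their backs; the gripper's body (76 mm by 85 mm) begins 54 mm behind the grasp point. The pads swing forward as they close: fully open they stand 13 mm farther back than shut.
Start: joints at [-0.888, 0.501, -0.427, 1.55, 0.221, 1.138, -0.21], TCP at [0.265, 0.594, 0.231] pointing down, gripper open.
Joint ranges: [-2.88, 2.88], [-0.31, 2.03], [-1.54, 1.56], [0.2, 2.42], [-1.41, 4.55], [0.19, 2.02], [-2.57, 2.57]. Speed limits (rad/s): [2.57, 2.57, 3.14, 3.14, 3.14, 3.14, 3.14].

INTERFACE

Orientations are given as a unit quaternion [w, x, y, z].
In Python, from plant import state, camera, get_calibration, sign_off gives the robot as it stands.
- The arm moves only by the tool send_rows, never from a script. Its argument "targets" is a list of rows, each a list of 7 numbers: the turn, a rotation vector about the tool's x, y, z in units of 8 degrees (1.0 is 8 degrees), then the shift along the tool's x, y, z in units of 30 mm (1.0 is 30 mm), then the opening, from 0 (shut) to 1 (fully open). A call has exactly 8 rows; each row shifts and turns the commanded pose from where the row before left it, along the tool's axes as they then stand; what a row does not reach is not made up. A row lasts 1/10 s, in which the tool goes at most 50 mm and 8.59 degrees, less where a joint would pass 70% of its speed; a pose out of reach is approached as far as the arm can. A call is refused whole if a number of a shift passes 1 or a number of a turn 1, either way. A call with a gripper value outside its range is refused whole. The fingers move at their own pace and stop on an object; "force" is the grip in N (left out, the last holds). Time passes only in rows, so rows that do not move let the fingers close, or fill a call up. It gives the time, the measured TCP pose, the force and the opening at its end, in the units of the state.
- state(): the state, without advancing time (a new reading comes with each control period).
- camera(name): name is "scene" or "top" or "wrist"; returns the picture (400x640x3 uint8, red, green, blue); there is no depth.
- get_calibration(name): a dict with "fov_y" (degrees; the focal length in pixels is half the picture's height over the tangent of half this angle, whatever the lens; pixels are square), "cx", "cy" (the principal point, pixels), "world_to_cam" (4x4, takes a point from world to camera coordinates); the wrist camera has in their place "tool_from_camera" (4x4, takes a point from camera to tool coordinates, whose origin is the TCP and whose axes are the tool frame's). Camera axes: x right, y up, looking along -z (the intrinsics and any distortion apply to the point x, -y, -z); pixel columns grow to the right and rows downward; lengths in m; the calibration is good to about 2 mm. The wrist camera is an equidistant fisheye: a pixel r from the principal point sees the ray r / f radians off the axis. A picture is of the moment at which its call begins: read the wrist's pose just before it. get_calibration takes no time and is no camera call.
- sign_off(): hands the job in, once; it reports no verdict.
The state is a dict: "clock": time; "joints": joint angles; "joint_velocities": joint speeds; "joint_torque": joint torques, N m; "position": TCP position; "ee_rot": TCP orientation; "ft_force": force on the tool from outside, world axes, zero at the start; "wrist_torque": the same for the moment, N m; "gripper_width": opening from 0.0 (shut) to 1.0 (fully open).
Only numpy, scipy, OpenCV 4.12 (cv2) and the standard library are available. Lean on these libraries where they do the work, as an engineer would, in place of code of your own. Each camera call takes 0.05 s, during which the arm holds its last target. There are 200 camera calls.

## Working session

There is one attempt and no reset: what is moved stays moved. The work goes in short steps, Python scripts to look and compute and a tool call to move; the robot and the scene stay as the last step left them, time stands still between calls to the robot, and variables do not carry over. Pictures are saved under pics/ and viewed, about 8 in all and at most 12, crops included, and the job is handed in when it is done.

Besides the shell and the picture viewer there is one more tool, called after ">>>" as a command line: name --pt "numbers of a row" for each row, then --argument value for the rest. send_rows: Moves the arm, as the interface text tells. Its arguments: {"type":"object","properties":{"targets":{"type":"array"},"force":{"type":"number"}},"required":["targets"]}

```bash
mkdir -p pics; ls
python3 - <<'E'
from plant import *
import cv2,pickle
print(state())
cal={n:get_calibration(n) for n in("scene","top","wrist")}
print(cal)
for n in("scene","top"):
    cv2.imwrite(f"pics/{n}0.png",camera(n)[:,:,::-1])
E
```

```text
pics
{'clock': 0.0, 'joints': array([-0.88779911,  0.50188356, -0.42675275,  1.5514687 ,  0.22082266,
        1.13830724, -0.21032864]), 'joint_velocities': array([ 0.0009588 , -0.00096981, -0.00013682, -0.00016011, -0.00110704,
       -0.00130651, -0.00099558]), 'joint_torque': array([ 8.80004936e-04, -5.69530356e+01, -5.81571579e+00, -2.80932623e+01,
        1.07044046e-02,  1.23675077e-02,  3.18370653e-06]), 'position': array([0.26470295, 0.59288309, 0.23022579]), 'ee_rot': array([ 0.69142776,  0.14663955,  0.69174686, -0.1480229 ]), 'ft_force': array([-0.06505037,  0.18658559, -0.1757051 ]), 'wrist_torque': array([-0.01235144, -0.03831563,  0.04682314]), 'gripper_width': 1.0050133817690403}
{'scene': {'fov_y': 56.44348771865853, 'cx': 321.42403888862754, 'cy': 202.894251256408, 'world_to_cam': array([[ 4.56537921e-02,  9.98957310e-01,  1.53639591e-04,
        -5.98229759e-02],
       [-7.37070987e-01,  3.35813969e-02,  6.74980482e-01,
         2.32060180e-01],
       [ 6.74271527e-01, -3.09286619e-02,  7.37835568e-01,
        -1.55280945e+00],
       [ 0.00000000e+00,  0.00000000
[... 153 characters left out ...]
: array([[ 0.01623735, -0.99982874, -0.00887884,  0.04738438],
       [ 0.99508777,  0.01529178,  0.09780843, -0.47994567],
       [-0.09765591, -0.01042337,  0.99516565, -1.16415164],
       [ 0.        ,  0.        ,  0.        ,  1.        ]])}, 'wrist': {'fov_y': 65.70646984690485, 'cx': 319.1095363496001, 'cy': 202.99794714816164, 'tool_from_camera': array([[-1.89523318e-04,  2.71309511e-01, -9.62492137e-01,
        -1.41872631e-01],
       [ 9.99999790e-01, -5.45336016e-04, -3.50629489e-04,
         1.27962176e-03],
       [-6.20010743e-04, -9.62492001e-01, -2.71309351e-01,
        -7.04754178e-02],
       [ 0.00000000e+00,  0.00000000e+00,  0.00000000e+00,
         1.00000000e+00]])}}
```

View pics/top0.png

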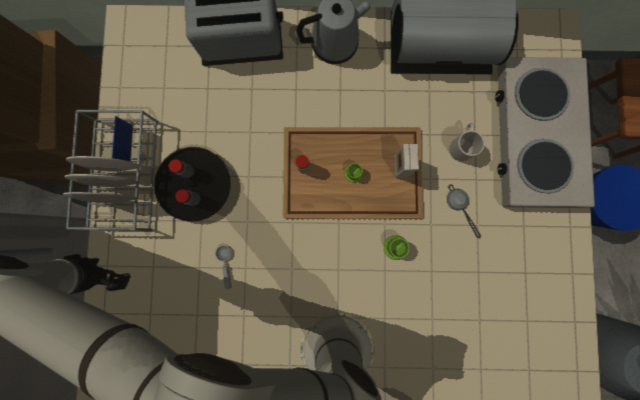

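View pics/scene0.png

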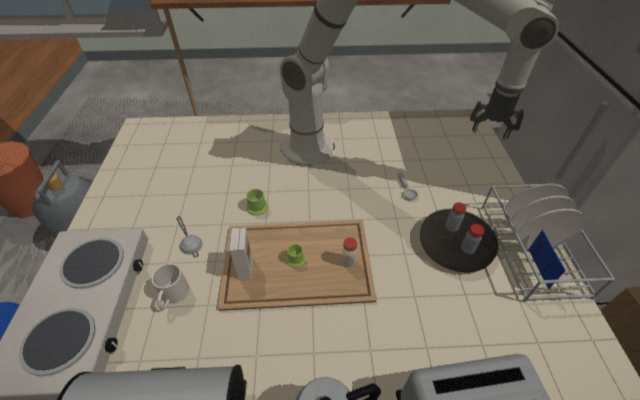

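The top view shows the board from (285,128) to (422,217). The carton stands at its right end (406,160) and jar_board at (302,163). Two things could be the egg cup: the green cup on the board at (354,173), and a bigger green cup on the counter at (397,246). I choose the smaller one, on the board, and check it in a close crop.

Run:
```python
import cv2,numpy as np
a=cv2.imread("pics/top0.png")[120:270,278:428]
b=cv2.imread("pics/scene0.png")[180:310,215:380]
a=cv2.resize(a,None,fx=4,fy=4,interpolation=cv2.INTER_CUBIC)
cv2.imwrite("pics/c_top.png",a)
b=cv2.resize(b,None,fx=4.5,fy=4.5,interpolation=cv2.INTER_CUBIC)
cv2.imwrite("pics/c_scene.png",b)
```

```text
(no output)
```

View pics/c_top.png

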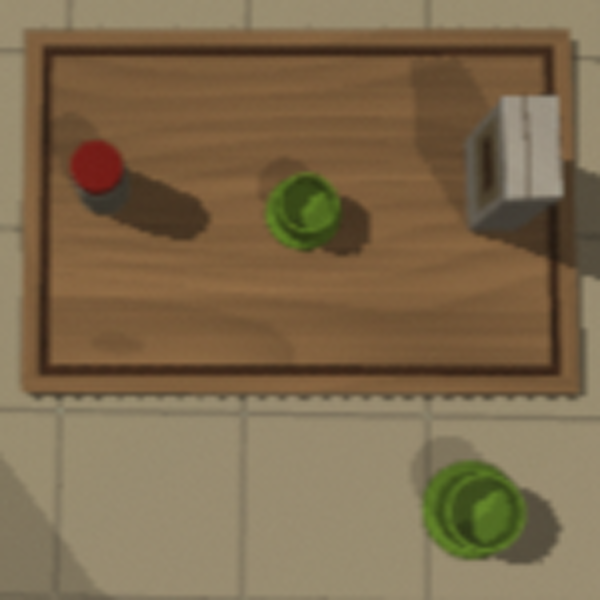

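View pics/c_scene.png

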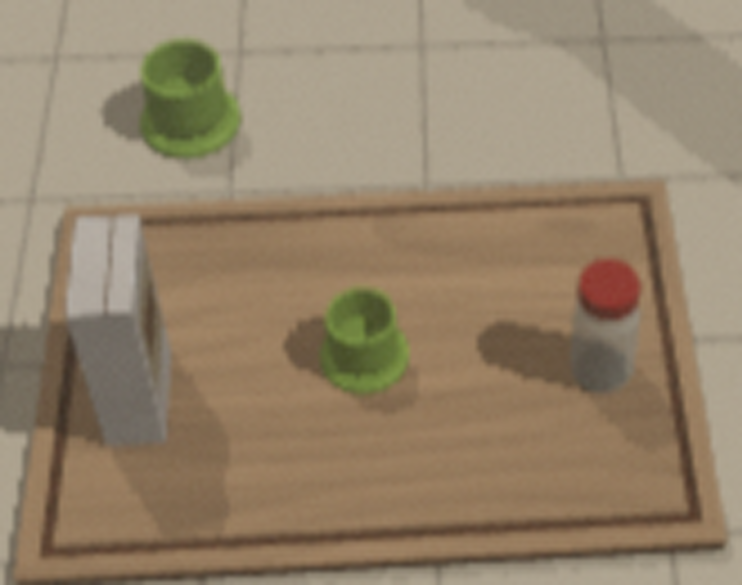

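```bash
cat > h.py <<'E'
import numpy as np, cv2
from plant import *
from scipy.optimize import least_squares
from scipy.spatial.transform import Rotation as R
def proj(n,P):
    c=get_calibration(n); M=c["world_to_cam"]; f=200/np.tan(np.radians(c["fov_y"]/2))
    q=np.atleast_2d(P)@M[:3,:3].T+M[:3,3]
    return np.c_[c["cx"]+f*q[:,0]/-q[:,2], c["cy"]-f*q[:,1]/-q[:,2]]
def T(p): return lambda u: u
def topc(u,v,s=4,o=(278,120)): return (u+.5)/s-.5+o[0],(v+.5)/s-.5+o[1]
def scc(u,v,s=4.5,o=(215,180)): return (u+.5)/s-.5+o[0],(v+.5)/s-.5+o[1]
def fit(obs,x0):
    """obs: (cam, local point, pixel); planar pose x,y,yaw"""
    def w(p,L): c,s=np.cos(p[2]),np.sin(p[2]); return np.array([p[0]+c*L[0]-s*L[1],p[1]+s*L[0]+c*L[1],L[2]])
    def res(p): return np.concatenate([proj(n,w(p,L))[0]-px for n,L,px in obs])
    r=least_squares(res,x0,loss="soft_l1",x_scale=[.1,.1,.3]); return r.x,res(r.x).reshape(-1,2)
def fitpt(obs):
    """obs: (cam, z, pixel)"""
    f=lambda p: np.concatenate([proj(n,[p[0],p[1],z])[0]-px for n,z,px in obs])
    r=least_squares(f,[.6,0]); return r.x,f(r.x).reshape(-1,2)
E
python3 - <<'E'
from h import *
np.set_printoptions(precision=4,suppress=True)
t,s="top","scene"
# board x: away from robot(assume), y left
B=[(t,(.15,.225,.015),topc(27,30)),(t,(.15,-.225,.015),topc(569,31)),(t,(-.15,.225,.015),topc(24,386)),(t,(-.15,-.225,.015),topc(579,386)),
(s,(-.15,-.225,.015),scc(68,208)),(s,(-.15,.225,.015),scc(662,183)),(s,(.15,.225,.015),scc(724,540)),(s,(.15,-.225,.015),scc(18,570)),
(t,(.136,.211,.015),topc(43,47)),(t,(.136,-.211,.015),topc(553,47)),(t,(-.136,.211,.015),topc(40,373)),(t,(-.136,-.211,.015),topc(561,373))]
b,r=fit(B,[.58,0,0]);print("board",b);print(r.ravel())
# carton: local x to +y world(middle) when yaw=90deg: local y -> -x world
C=[(t,(.02,-.0375,.165),topc(504,97)),(t,(-.02,-.0375,.165),topc(558,97)),(t,(.02,.0375,.165),topc(504,200)),(t,(-.02,.0375,.165),topc(562,198)),
(t,(.02,-.0375,.015),topc(467,165)),(t,(.02,.0375,.015),topc(470,228)),
(s,(-.02,.0375,.165),scc(77,215)),(s,(.02,.0375,.165),scc(139,215)),(s,(-.02,-.0375,.165),scc(70,312)),(s,(.02,-.0375,.165),scc(129,314)),
(s,(-.02,-.0375,.015),scc(106,444)),(s,(.02,-.0375,.015),scc(166,442))]
c,r=fit(C,[.6,-.18,1.57]);print("carton",c);print(r.ravel())
for n,o in dict(cup=[(t,.065,topc(307,205)),(t,.019,topc(304,214)),(s,.065,scc(362,312)),(s,.019,scc(365,353))],
 jar=[(t,.115,topc(97,165)),(s,.115,scc(609,280)),(s,.015,scc(604,372))]).items():
    p,r=fitpt(o); d=p-c[:2]; print(n,p,r.ravel(),"in carton",R.from_euler('z',-c[2]).apply([*d,0])[:2],"in board",R.from_euler('z',-b[2]).apply([*(p-b[:2]),0])[:2])
print("carton in board",R.from_euler('z',-b[2]).apply([*(c[:2]-b[:2]),0])[:2])
# bystanders
for n,z,px in(("mug",.09,(470,144)),("strainer",.02,(458,200)),("strHandle",0,(479,236)),("bigcup",.06,(397,246)),("spoon",0,(225,255)),("ttable",.03,(193,184))):
    print(n,fitpt([(t,z,px)])[0])
E
```

```text
board [ 0.5667 -0.0425  0.0134]
[-0.2143 -0.2708  0.419  -0.4991 -0.6566  1.3104  0.086   1.6454 -0.6596
 -0.2115  0.6339 -0.7283  0.811   0.3255 -1.0578  2.2824 -0.0425 -0.3896
  0.2639 -0.3561 -0.2793  0.244   0.1332  0.5438]
carton [ 0.5874 -0.1988  1.5886]
[-0.1073 -0.1478  0.3392 -0.1989  0.5014 -0.1258  0.0454  0.3313 -0.5133
 -6.0152 -0.7893  0.8715 -0.1221  0.1029  0.3475 -0.5967 -1.3249  0.3114
  0.5327 -0.905  -0.1297  0.2571  0.0059 -0.0389]
cup [ 0.5614 -0.0457] [ 0.1476 -0.1774 -0.2155 -0.0177 -0.087   0.1249  0.0189 -0.3539] in carton [0.1535 0.0233] in board [-0.0054 -0.0031]
jar [0.5806 0.1169] [-0.1329 -0.1203  0.2862  0.5145 -0.4496 -0.6532] in carton [0.3157 0.0012] in board [0.016  0.1592]
carton in board [ 0.0186 -0.1565]
mug [ 0.6454 -0.3981]
strainer [ 0.4786 -0.383 ]
strHandle [ 0.3643 -0.4558]
bigcup [ 0.3295 -0.1786]
spoon [0.2895 0.3673]
ttable [0.5163 0.4723]
```

The crops confirm the choice: the cup on the board is the smaller of the two. The fits agree with the given sizes. In world coordinates the cup is at (0.561,-0.046), the carton at (0.587,-0.199), and the board's yaw is about 0.01. My plan:
1. Nest the cup between slightly open fingers on its far side.
2. Drag the cup about 70 mm towards the robot.
3. Push the carton from outside, towards +y.

```bash
cat >> h.py <<'E'
def pose():
    s=state(); q=s["ee_rot"]; return s["position"],R.from_quat([q[1],q[2],q[3],q[0]])
def plan(target,yaw=None):
    """shift to target in tool units; yaw = wished world heading of tool y, turn about tool x"""
    p,r=pose(); A=r.as_matrix(); y=A[:,1]
    print("t",round(state()["clock"],2),"p",p.round(4),"\naxes x,y,z:",A.T.round(3).tolist(),"F",state()["ft_force"].round(2),"w",round(state()["gripper_width"],3))
    print("shift units(tool)",(A.T@(np.array(target)-p)/.03).round(2))
    if yaw is not None:
        D=np.array([[0,0,-1],[np.cos(yaw),np.sin(yaw),0],[0,0,0]]).T; D[:,2]=np.cross(D[:,0],D[:,1])
        print("turn units",(np.degrees((r.inv()*R.from_matrix(D)).as_rotvec())/8).round(2),"shift in wished axes",(D.T@(np.array(target)-p)/.03).round(2))
E
python3 - <<'E'
from h import *
plan([.63,-.046,.20],np.pi/2); plan([.63,-.046,.20],-np.pi/2)
E
```

```text
t 0.1 p [0.2647 0.593  0.2304] 
axes x,y,z: [[-0.001, -0.002, -1.0], [0.408, 0.913, -0.002], [0.913, -0.408, -0.0]] F [-0.99  0.37 -0.41] w 1.001
shift units(tool) [  1.04 -14.49  19.8 ]
turn units [-3.01 -0.    0.01] shift in wished axes [  1.01 -21.3   12.18]
t 0.1 p [0.2647 0.593  0.2304] 
axes x,y,z: [[-0.001, -0.002, -1.0], [0.408, 0.913, -0.002], [0.913, -0.408, -0.0]] F [-0.99  0.37 -0.41] w 1.001
shift units(tool) [  1.04 -14.49  19.8 ]
turn units [19.49  0.02  0.  ] shift in wished axes [  1.01  21.3  -12.18]
```

>>> send_rows --pt "-1 0 0 0 -0.8 0.8 0.3" --pt "-1 0 0 0 -0.8 0.8 0.3" --pt "-1 0 0 0 -0.9 0.7 0.3" --pt "0 0 0 0 -1 0.5 0.3" --pt "0 0 0 0 -1 0.5 0.3" --pt "0 0 0 0 -1 0.5 0.3" --pt "0 0 0 0 -1 0.5 0.3" --pt "0 0 0 0 -1 0.5 0.3"

```text
clock: 0.9
position: [0.3856, 0.3508, 0.231]
ee_rot: [0.707, 0.0, 0.707, -0.0]
ft_force: [0.9, -0.9, -0.2]
gripper_width: 0.3
```

>>> send_rows --pt "0 0 0 0 -1 0.5 0.3" --pt "0 0 0 0 -1 0.5 0.3" --pt "0 0 0 0 -1 0.5 0.3" --pt "0 0 0 0 -1 0.5 0.3" --pt "0 0 0 0 -1 0.5 0.3" --pt "0 0 0 0 -1 0.5 0.3" --pt "0 0 0 0 -1 0.5 0.3" --pt "0 0 0 0 -1 0.5 0.3"

```text
clock: 1.7
position: [0.5052, 0.1109, 0.231]
ee_rot: [0.707, 0.0, 0.707, -0.0]
ft_force: [0.8, -0.4, -0.7]
gripper_width: 0.297
```

Run:
```python
from h import *
plan([.635,-.046,.20],np.pi/2)
```

```text
t 1.7 p [0.5052 0.1109 0.231 ] 
axes x,y,z: [[-0.001, -0.0, -1.0], [0.001, 1.0, -0.0], [1.0, -0.001, -0.001]] F [ 0.83 -0.35 -0.69] w 0.297
shift units(tool) [ 1.03 -5.23  4.33]
turn units [-0.01 -0.    0.  ] shift in wished axes [ 1.03 -5.23  4.33]
```

>>> send_rows --pt "0 0 0 0 -1 0.8 0.3" --pt "0 0 0 0 -1 0.8 0.3" --pt "0 0 0 0 -1 0.8 0.3" --pt "0 0 0 0 -1 0.8 0.3" --pt "0 0 0 0 -0.8 0.8 0.3" --pt "0 0 0 0.5 -0.4 0.4 0.3" --pt "0 0 0 0.5 0 0 0.3" --pt "0 0 0 0 0 0 0.3"

```text
clock: 2.5
position: [0.6343, -0.0434, 0.1977]
ee_rot: [0.705, 0.001, 0.709, -0.0]
ft_force: [-0.3, 0.5, -0.1]
gripper_width: 0.302
```

Run:
```python
from h import *
plan([.635,-.046,.20],np.pi/2)
w=camera("wrist")[:,:,::-1]; t=cv2.resize(camera("top")[110:260,270:495,::-1],None,fx=2.84,fy=2.84,interpolation=cv2.INTER_CUBIC)
t=cv2.resize(t,(640,int(640*t.shape[0]/t.shape[1])))[:200]
cv2.imwrite("pics/w1.png",np.vstack([w,t]))
```

```text
t 2.5 p [ 0.6343 -0.0434  0.1977] 
axes x,y,z: [[-0.007, 0.001, -1.0], [0.001, 1.0, 0.001], [1.0, -0.001, -0.007]] F [-0.28  0.53 -0.15] w 0.302
shift units(tool) [-0.08 -0.09  0.02]
turn units [-0.01 -0.05 -0.01] shift in wished axes [-0.08 -0.09  0.02]
```

View pics/w1.png

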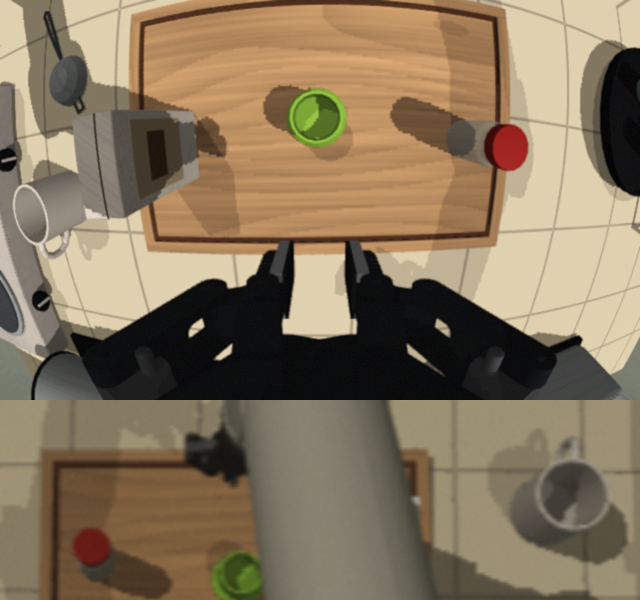

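The wrist view shows the cup at pixel (317,117), centred between the finger tips at (285,245) and (352,245). The carton is on the left and the jar on the right, and both are clear. I check the cup's position from this view.

```bash
cat >> h.py <<'E'
def wpt(px,z):
    c=get_calibration("wrist"); f=200/np.tan(np.radians(c["fov_y"]/2)); d=np.array(px)-[c["cx"],c["cy"]]; r=np.hypot(*d); th=r/f
    ray=np.array([np.sin(th)*d[0]/r,-np.sin(th)*d[1]/r,-np.cos(th)])
    p,Q=pose(); M=c["tool_from_camera"]; o=Q.apply(M[:3,3])+p; v=Q.apply(M[:3,:3]@ray); return o+v*(z-o[2])/v[2]
E
python3 - <<'E'
from h import *
print(wpt((317,117),.065),wpt((507,147),.115),wpt((459,137),.015))
E
```

```text
[ 0.56476267 -0.04196094  0.065     ] [0.58097235 0.11691946 0.115     ] [0.58027944 0.11758666 0.015     ]
```

>>> send_rows --pt "0 0 0 1 0 0 0.3" --pt "0 0 0 1 0 0 0.3" --pt "0 0 0 1 0 0 0.3" --pt "0 0 0 1 0 0 0.3" --pt "0 0 0 1 0 0 0.3" --pt "0 0 0 0.4 0 0 0.3" --pt "0 0 0 0.2 0 0 0.3" --pt "0 0 0 0 0 0 0.3"

```text
clock: 3.4
position: [0.6372, -0.0432, 0.0338]
ee_rot: [0.707, 0.0, 0.707, 0.0]
ft_force: [-0.8, 0.4, 0.3]
gripper_width: 0.299
```

>>> send_rows --pt "0 0 0 0.1 0 -0.3 0.3" --pt "0 0 0 0 0 -0.3 0.3" --pt "0 0 0 0 0 -0.3 0.3" --pt "0 0 0 0 0 -0.2 0.3" --pt "0 0 0 0 0 -0.15 0.3" --pt "0 0 0 0 0 -0.15 0.3" --pt "0 0 0 0 0 -0.15 0.3" --pt "0 0 0 0 0 -0.15 0.3"

```text
clock: 4.2
position: [0.586, -0.0438, 0.0304]
ee_rot: [0.707, 0.0, 0.707, -0.0]
ft_force: [1.1, 0.2, -0.2]
gripper_width: 0.303
```

Run:
```python
from h import *
plan([.522,-.044,.031])
cv2.imwrite("pics/w2.png",camera("wrist")[:,:,::-1])
```

```text
t 4.2 p [ 0.586  -0.0438  0.0304] 
axes x,y,z: [[0.001, 0.0, -1.0], [0.001, 1.0, 0.0], [1.0, -0.001, 0.001]] F [ 1.1   0.23 -0.24] w 0.303
shift units(tool) [-0.02 -0.01 -2.13]
```

View pics/w2.png

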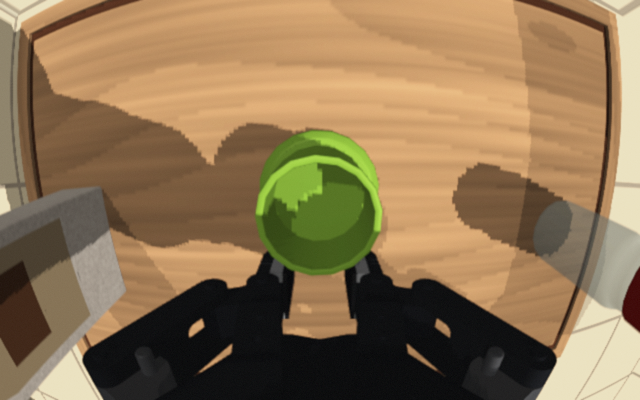

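The cup (rim at about (319,214)) sits upright between the two finger tips. I keep dragging.

>>> send_rows --pt "0 0 0 0 0 -0.2 0.3" --pt "0 0 0 0 0 -0.2 0.3" --pt "0 0 0 0 0 -0.2 0.3" --pt "0 0 0 0 0 -0.2 0.3" --pt "0 0 0 0 0 -0.2 0.3" --pt "0 0 0 0 0 -0.2 0.3" --pt "0 0 0 0 0 -0.2 0.3" --pt "0 0 0 0 0 -0.2 0.3"

```text
clock: 5.05
position: [0.5374, -0.0437, 0.0303]
ee_rot: [0.707, 0.0, 0.707, -0.0]
ft_force: [0.8, -0.0, 0.2]
gripper_width: 0.298
```

>>> send_rows --pt "0 0 0 0 0 -0.2 0.3" --pt "0 0 0 0 0 -0.2 0.3" --pt "0 0 0 0 0 -0.1 0.3" --pt "0 0 0 0 0 -0.05 0.3" --pt "0 0 0 0 0 0 0.3" --pt "0 0 0 0 0 0 0.3" --pt "0 0 0 0 0 0.3 0.3" --pt "0 0 0 0 0 0.6 0.3"

```text
clock: 5.85
position: [0.5481, -0.0438, 0.0301]
ee_rot: [0.707, 0.0, 0.708, -0.0]
ft_force: [1.0, -0.2, -0.3]
gripper_width: 0.299
```

>>> send_rows --pt "0 0 0 0 0 0.6 0.3" --pt "0 0 0 -1 0 0 0.2" --pt "0 0 0 -1 0 0 0" --pt "0 0 0 -1 0 0 0" --pt "0 0 0 -1 0 0 0" --pt "0 0 0 -1 0 0 0" --pt "0 0 0 -1 0 0 0" --pt "0 0 0 0 0 0 0"

```text
clock: 6.65
position: [0.5704, -0.0437, 0.2153]
ee_rot: [0.71, 0.0, 0.704, -0.0]
ft_force: [0.5, -0.5, -0.4]
gripper_width: 0.001
```

Run:
```python
from h import *
plan([.587,-.265,.24])
cv2.imwrite("pics/w3.png",camera("wrist")[:,:,::-1])
```

```text
t 6.65 p [ 0.5704 -0.0437  0.2153] 
axes x,y,z: [[0.009, -0.001, -1.0], [0.001, 1.0, -0.001], [1.0, -0.001, 0.009]] F [ 0.53 -0.47 -0.4 ] w 0.001
shift units(tool) [-0.82 -7.38  0.57]
```

View pics/w3.png

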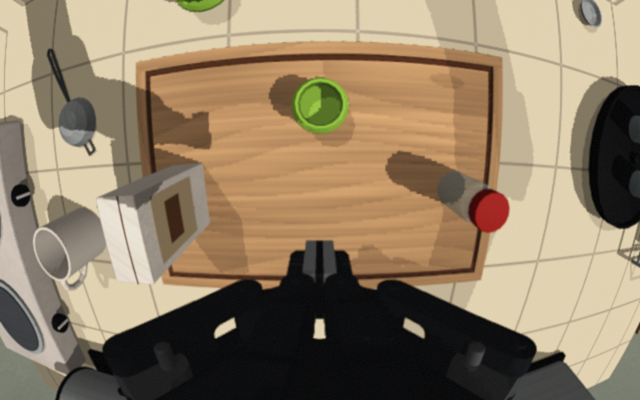

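Run:
```python
from h import *
p=wpt((321,105),.065); d=p[:2]-[.5874,-.1988]; print(p,"carton frame",R.from_euler('z',-1.5886).apply([*d,0])[:2])
for px in((111,282),(207,188-22),(98,200)): print(wpt(px,.165))
```

```text
[ 0.48793459 -0.04009306  0.065     ] carton frame [0.16045255 0.09662423]
[ 0.62289077 -0.21899341  0.165     ]
[ 0.5280415  -0.11422556  0.165     ]
[ 0.55049805 -0.21212187  0.165     ]
```

>>> send_rows --pt "0 0 0 -0.8 0 0 0" --pt "0 0 0 0 -1 0.1 0" --pt "0 0 0 0 -1 0.1 0" --pt "0 0 0 0 -1 0.1 0" --pt "0 0 0 0 -1 0.1 0" --pt "0 0 0 0 -1 0.1 0" --pt "0 0 0 0 -1 0.1 0" --pt "0 0 0 0 -1 0 0"

```text
clock: 7.5
position: [0.5842, -0.2547, 0.2326]
ee_rot: [0.706, 0.001, 0.708, 0.0]
ft_force: [0.1, -0.4, 0.2]
gripper_width: -0.003
```

>>> send_rows --pt "0 0 0 0 -0.5 0 0" --pt "0 0 0 0 0 0 0" --pt "0 0 0 0 0 0 0" --pt "0 0 0 0 0 0 0" --pt "0 0 0 0 0 0 0" --pt "0 0 0 0 0 0 0" --pt "0 0 0 0 0 0 0" --pt "0 0 0 0 0 0 0"

```text
clock: 8.3
position: [0.5844, -0.2685, 0.2344]
ee_rot: [0.707, 0.0, 0.707, -0.0]
ft_force: [-0.0, 0.0, -0.0]
gripper_width: -0.003
```

Run:
```python
from h import *
plan([.587,-.265,.145],np.pi/2)
cv2.imwrite("pics/w4.png",camera("wrist")[:,:,::-1])
```

```text
t 8.3 p [ 0.5844 -0.2685  0.2344] 
axes x,y,z: [[0.0, -0.0, -1.0], [0.0, 1.0, -0.0], [1.0, -0.0, 0.0]] F [-0.  0. -0.] w -0.003
shift units(tool) [2.98 0.12 0.09]
turn units [-0.  0.  0.] shift in wished axes [2.98 0.12 0.09]
```

View pics/w4.png

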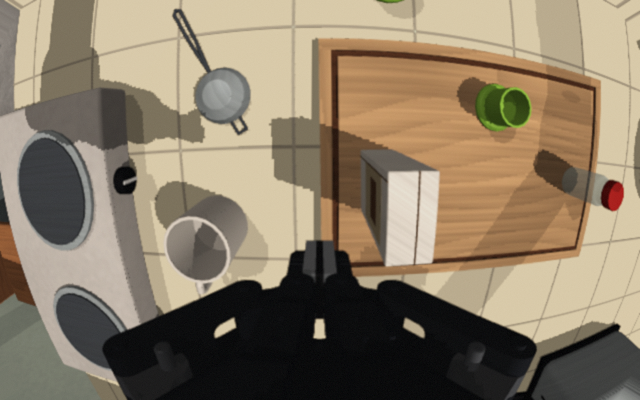

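The carton stands untouched to the right of the finger. Its top face has corners (376,168), (438,171), (435,263) and (388,264). The cup stands at (505,108), well out of the strip.

Run:
```python
from h import *
for px in((376,168),(438,171),(435,263),(388,264)): print(wpt(px,.165))
```

```text
[ 0.54875578 -0.22694455  0.165     ]
[ 0.5499693 -0.1802759  0.165    ]
[ 0.62401432 -0.17386181  0.165     ]
[ 0.62321906 -0.21325052  0.165     ]
```

>>> send_rows --pt "0 0 0 0.8 0 0.1 0" --pt "0 0 0 0.8 0 0 0" --pt "0 0 0 0.8 0 0 0" --pt "0 0 0 0.6 0 0 0" --pt "0 0 0 0 0 0 0" --pt "0 0 0 0 0.2 0 0" --pt "0 0 0 0 0.2 0 0" --pt "0 0 0 0 0.2 0 0"

```text
clock: 9.15
position: [0.5883, -0.2501, 0.1458]
ee_rot: [0.708, -0.0, 0.706, -0.0]
ft_force: [-0.4, 0.3, 0.7]
gripper_width: 0.002
```

>>> send_rows --pt "0 0 0 0 0.2 0 0" --pt "0 0 0 0 0.2 0 0" --pt "0 0 0 0 0.2 0 0" --pt "0 0 0 0 0.2 0 0" --pt "0 0 0 0 0.2 0 0" --pt "0 0 0 0 0.2 0 0" --pt "0 0 0 0 0.2 0 0" --pt "0 0 0 0 0.2 0 0"

```text
clock: 9.95
position: [0.5873, -0.2022, 0.1442]
ee_rot: [0.707, 0.0, 0.707, -0.0]
ft_force: [0.3, 0.3, -0.1]
gripper_width: 0.002
```

Run:
```python
from h import *
plan([.587,-.18,.145])
cv2.imwrite("pics/w5.png",camera("wrist")[:,:,::-1])
```

```text
t 9.95 p [ 0.5873 -0.2022  0.1442] 
axes x,y,z: [[-0.0, 0.0, -1.0], [0.001, 1.0, 0.0], [1.0, -0.001, -0.0]] F [ 0.34  0.34 -0.11] w 0.002
shift units(tool) [-0.03  0.74 -0.01]
```

View pics/w5.png

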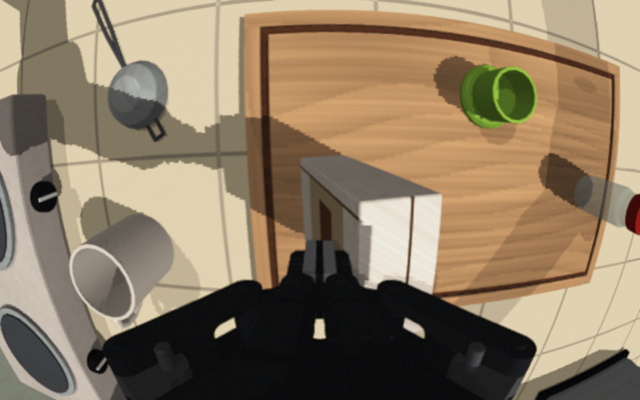

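The carton has begun to lean, with the finger against its outer face near the top (320,250). I continue the push past the balance point.

>>> send_rows --pt "0 0 0 0 0.2 0 0" --pt "0 0 0 0 0.2 0 0" --pt "0 0 0 0 0.2 0 0" --pt "0 0 0 0 0.2 0 0" --pt "0 0 0 0 0.2 0 0" --pt "0 0 0 0 0.1 0 0" --pt "0 0 0 0 0 0 0" --pt "0 0 0 0 0 0 0"

```text
clock: 10.8
position: [0.5874, -0.17, 0.1443]
ee_rot: [0.707, 0.0, 0.707, -0.0]
ft_force: [-0.4, -0.9, -0.0]
gripper_width: 0.001
```

>>> send_rows --pt "0 0 0 0 -0.3 0 0" --pt "0 0 0 -0.5 -0.3 0 0" --pt "0 0 0 -1 0 0 0" --pt "0 0 0 -1 0 0 0" --pt "0 0 0 -0.5 0 0 0" --pt "0 0 0 0 0 0 0" --pt "0 0 0 0 0 0 0" --pt "0 0 0 0 0 0 0"

```text
clock: 11.6
position: [0.5862, -0.1876, 0.2323]
ee_rot: [0.706, 0.001, 0.708, -0.0]
ft_force: [0.1, -0.1, -0.5]
gripper_width: 0.006
```

Run:
```python
from h import *
plan([.587,-.18,.25])
w=cv2.resize(camera("wrist")[:,:,::-1],(480,300)); s=cv2.resize(camera("scene")[180:310,150:380,::-1],None,fx=3.3,fy=3.3,interpolation=cv2.INTER_CUBIC)
c=np.zeros((s.shape[0],s.shape[1],3),np.uint8); print(s.shape)
cv2.imwrite("pics/w6.png",np.vstack([s[:,:640] if 0 else s[:429],np.pad(w,((0,0),(0,s.shape[1]-480),(0,0)))])[:600*2])
im=cv2.imread("pics/w6.png"); cv2.imwrite("pics/w6.png",cv2.resize(im,None,fx=.82,fy=.82))
```

```text
t 11.6 p [ 0.5862 -0.1876  0.2323] 
axes x,y,z: [[-0.003, 0.001, -1.0], [0.001, 1.0, 0.001], [1.0, -0.001, -0.003]] F [ 0.09 -0.11 -0.55] w 0.006
shift units(tool) [-0.59  0.25  0.03]
(429, 759, 3)
```

View pics/w6.png

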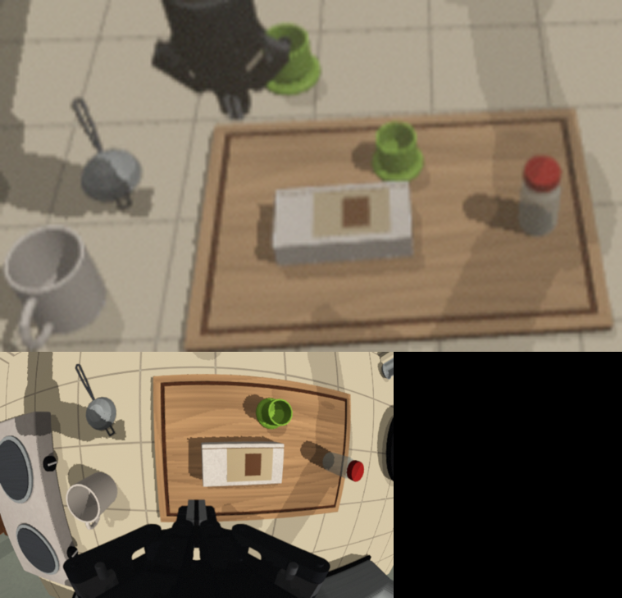

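The carton lies flat and well inside the groove. The cup stands upright clear of it and the jar is untouched. I check the numbers, then hand in.

Run:
```python
from h import *
c=lambda u,v:(u/.82*4/3,(v-352)/.82*4/3)
def B(p): return R.from_euler('z',-.0134).apply(p-[.5667,-.0425,0]).round(3)
for px in((203,444),(283,444),(282,485),(204,486)): print("carton top corner in board",B(wpt(c(*px),.055)))
print("cup",B(wpt(c(279,412),.065)),"jar",B(wpt(c(356,471),.115)))
sign_off()
```

```text
carton top corner in board [-0.02  -0.131  0.055]
carton top corner in board [-0.022  0.014  0.055]
carton top corner in board [0.056 0.019 0.055]
carton top corner in board [ 0.054 -0.13   0.055]
cup [-0.078 -0.001  0.065] jar [0.014 0.154 0.115]
the job is handed in; nothing more can be done
```

The carton now lies flat on its broad face inside the board's groove, and I handed the job in after about 12 s of the 40 s allowed. No verdict is reported, so this rests on my own checks.

- **Egg cup:** I slid the smaller green cup, the one on the board, about 75 mm towards the robot between slightly opened fingers. It stayed upright and is about 30 mm clear of the carton.
- **Carton:** I tipped it towards the board's middle with the shut fingertips near its top. In the board's frame it spans about x from -0.02 to 0.06 m and y from -0.13 to 0.02 m. The limits are 0.132 m and 0.207 m.
- **Jar on the board:** it measures within about 6 mm of its starting position, roughly my measuring error, and the robot never went near it.
- **Bystanders:** the strainer and mug look undisturbed in the last pictures. I did not look at the turntable jars and the spoon again at the end; the arm passed well above the jars.
- **Robot:** the gripper is raised clear of everything, and the wrist force readings stayed around 1 N.

No check failed. The camera views disagreed by about 3 to 4 mm on the cup, and by up to 8 mm on single carton corners.

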